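# Put the chisels back in the fitted tray by size

### The arm

A 6-joint arm with a two-finger parallel gripper is mounted at the origin on the work surface. World frame = base frame: x ahead of the robot, y to its left, z up, the work surface at z = 0. Lengths are in m, angles in rad, forces in N, time in s.
With the tool pointing down it reaches from about 0.25 to 0.725 m from the base axis. Payload 4 kg.
Tool frame: the origin (TCP) lies on the centre line of the jaws, within the pads' length; the fingertips stand 17 mm ahead of it and the grasp point (between the pads) lies 2 mm behind it; z points along the fingers, y is the line along which they close (so a half turn about z gives the same grasp; the last joint's range is limited). The gripper opens to 85 mm and grips with 20 to 120 N. Pads are 22 mm wide; open, the fingers measure 114 mm over their backs; the gripper's body (76 mm by 85 mm) begins 54 mm behind the grasp point. The pads swing forward as they close: fully open they stand 13 mm farther back than shut.
Start: joints at [1.209, 0.241, 0.005, 1.335, 0, 1.571], TCP at [0.177, 0.468, 0.248] pointing down, gripper open.
Joint ranges: [-2.72, 2.72], [-1.05, 1.87], [-1.09, 1.28], [-1.99, 2.15], [-1.42, 1.44], [-3.14, 3.14]. Speed limits (rad/s): [2.79, 2.79, 3.14, 3.14, 3.14, 3.14].

### API

Orientations are given as a unit quaternion [x, y, z, w].
In Python, from workcell import get_obs, imaging, order gives the robot as it stands.
- The arm moves only by the tool apply_moves, never from a script. Its argument "targets" is a list that holds one entry, the list of rows, each a list of 5 numbers: the shift along the world's x, y, z in units of 40 mm (1.0 is 40 mm), then the turn about the world's z in degrees, then the gripper command: -1 is shut, 1 is fully open, values between are in proportion. In form: [[[dx, dy, dz, turn, fingers], ...]]. A call has 1 to 8 rows; each row shifts and turns the commanded pose from where the row before left it; what a row does not reach is not made up. A row lasts 1/12 s, in which the tool goes at most 41.7 mm and 7.16 degrees, less where a joint would pass 70% of its speed; a pose out of reach is approached as far as the arm can. A call is refused whole if a number of a shift passes 1 or a number of a turn 7.16, either way. A call with a gripper value outside its range is refused whole. The fingers move at their own pace and stop on an object; the grip force is fixed at half the most. Time passes only in rows, so rows that do not move let the fingers close. It gives the time, the measured TCP pose, the force, the opening and the grip force at its end, in the units of the state.
- get_obs(): the state, without advancing time (a new reading comes with each control period).
- imaging.camera(name): name is "scene" or "top"; returns (picture, depth): 384x512x3 uint8, blue, green, red; 384x512 float32, m along the optical axis (not along the pixel's ray), 0 where there is no reading.
- imaging.get_calibration(name): a dict with "camera_matrix" (3x3 intrinsics, pixels), "k1" (the pictures are not rectified: a ray, as slopes to the right and down, at radius r is drawn at 1 + k1 r^2 times it, then the intrinsics apply), "eye" and "rotation" of the camera in the world. Camera axes: x right, y down, z forward; pixel columns grow to the right and rows downward; lengths in m; the calibration is good to about 2 mm. A picture is of the moment at which its call begins. get_calibration takes no time and is no camera call.
- order.job_done(): hands the job in; it is judged then, once.
The state is a dict: "clock": time; "joint_pos": joint angles; "joint_vel": joint speeds; "tau": joint torques, N m; "eef_pos": TCP position; "tool_rot": TCP orientation; "ft_force": force on the tool from outside, world axes, zero at the start; "ft_torque": the same for the moment, N m; "grip_width": finger opening in m; "grasp_force": force on a finger pad.
Only numpy, scipy, OpenCV 4.12 (cv2) and the standard library are available. Lean on these libraries where they do the work, as an engineer would, in place of code of your own. Each camera call takes 0.05 s, during which the arm holds its last target. There are 200 camera calls.

### The job

Put the four chisels back in the wooden tray in order of blade width, the narrowest in the shortest bay and so on up to the widest in the longest, each lying flat on the floor of its bay with its handle at the tray's straight edge and its blade towards the stepped edge. The edges are freshly honed, so lay the chisels down gently and never drop them; leave the honing block and the slip stone on the mat where they are.

Things in the scene. Friction and masses are not known exactly. Their poses are not given: they have to be found in the camera images.
- chisel_8: Chisel, 8 mm wide steel blade 45 mm long, 3 mm thick, level with the handle's underside. Eight-sided wooden handle 28 mm wide and high, 75 mm long, flat sides and underside, brass ferrule, cranked neck. Origin: underside, below mid-handle; x to the cutting edge (at x = 117 mm), z up, handle top z = 28. 54 g, balances 24 mm ahead. Starts flat on the mat, edge away from the robot.
- chisel_16: Chisel, 16 mm wide steel blade 60 mm long, 3 mm thick, level with the handle's underside. Eight-sided wooden handle 28 mm wide and high, 75 mm long, flat sides and underside, brass ferrule, cranked neck. Origin: underside, below mid-handle; x to the cutting edge (at x = 132 mm), z up, handle top z = 28. 67 g, balances 41 mm ahead. Starts flat on the mat, edge away from the robot.
- chisel_26: Chisel, 26 mm wide steel blade 75 mm long, 3 mm thick, level with the handle's underside. Eight-sided wooden handle 28 mm wide and high, 75 mm long, flat sides and underside, brass ferrule, cranked neck. Origin: underside, below mid-handle; x to the cutting edge (at x = 147 mm), z up, handle top z = 28. 89 g, balances 59 mm ahead. Starts flat on the mat, edge away from the robot.
- chisel_38: Chisel, 38 mm wide steel blade 90 mm long, 3 mm thick, level with the handle's underside. Eight-sided wooden handle 28 mm wide and high, 75 mm long, flat sides and underside, brass ferrule, cranked neck. Origin: underside, below mid-handle; x to the cutting edge (at x = 162 mm), z up, handle top z = 28. 122 g, balances 78 mm ahead. Starts flat on the mat, edge away from the robot.
- tray: Fixed wooden tray, 4 bays side by side, straight edge to the robot (-x), far edge stepped. Origin: mid-width, on the work surface. Floors z = 6 mm, dark ribs 8 mm wide, tops z = 14. Bays 60 mm wide from x = -110 mm, each 25 mm longer than its chisel; centre y: length: +102: 180, +34: 195, -34: 210, -102: 225 mm. Handle at mid x = -60 leaves 12 mm at both ends. Tray and mat may swap sides.
- mat: Fixed dark rubber bench mat, 310 x 360 mm, 3 mm thick, on which the chisels lie at the start. Origin: centre, on the work surface.
- strop: Loose small leather-faced honing block, 30 x 45 x 21 mm, on the mat's far part; not to be disturbed. Origin: centre of its underside.
- slipstone: Loose grey slip stone, 22 x 45 x 11 mm, on the mat's far part; not to be disturbed. Origin: centre of its underside.
Things that resemble listed ones, but are neither listed nor needed, are in the scene too. Leave any orange look-alike of the chisel_38 alone.

How it is judged:
By the outcome, as a careful person would: the job done as asked, in the order asked, and still so for the second after the job is handed in, with the robot touching nothing.
It also fails if it takes over 109 s, if anything falls off the work surface, if the arm or the gripper's body presses on something with over 40 N, if the wrist force passes 120 N, or if a joint passes its speed limit or range.

## Working session

There is one attempt and no reset: what is moved stays moved. The work goes in short steps, Python scripts to look and compute and a tool call to move; the robot and the scene stay as the last step left them, time stands still between calls to the robot, and variables do not carry over. Pictures are saved under pics/ and viewed, at most 14 in all, crops included, and the job is handed in when it is done.

Besides the shell and the picture viewer there is one more tool, called after ">>>" by a JSON object that holds its "op" and its "data", one argument or row to a line. apply_moves: Moves the arm, as the interface text tells. Its arguments: {"type":"object","properties":{"targets":{"type":"array","items":{"type":"array","items":{"type":"array","items":{"type":"number"}}}}},"required":["targets"]}

```bash
mkdir -p pics; cat > h.py <<'E'
import numpy as np,cv2
from workcell import get_obs, imaging, order
def snap(n,fn=None):
    p,d=imaging.camera(n)
    if fn: cv2.imwrite('pics/'+fn,p)
    return p,d,imaging.get_calibration(n)
def world(uv,z,c):
    K=np.array(c['camera_matrix'],float);R=np.array(c['rotation'],float);e=np.array(c['eye'],float)
    uv=np.atleast_2d(np.array(uv,float))
    q=np.c_[(uv[:,0]-K[0,2])/K[0,0],(uv[:,1]-K[1,2])/K[1,1]]
    s=q.copy()
    for _ in range(20): s=q/(1+c['k1']*(s**2).sum(1,keepdims=True))
    r=np.c_[s,np.ones(len(s))]@R.T
    t=(np.broadcast_to(z,len(s))-e[2])/r[:,2]
    return e+r*t[:,None]
E
python3 - <<'E'
from h import *
for n in('top','scene'):
    p,d,c=snap(n,n+'1.png'); print(n,c)
o=get_obs();print(o)
E
```

```text
top {'camera_matrix': array([[369.58734395,   0.        , 258.85900692],
       [  0.        , 369.58734395, 192.69673404],
       [  0.        ,   0.        ,   1.        ]]), 'k1': -0.04318392256270211, 'eye': array([0.36447698, 0.01244872, 1.1429419 ]), 'rotation': array([-0.69790936,  0.71174511, -0.05532459,  0.05727657])}
scene {'camera_matrix': array([[394.89588741,   0.        , 259.38171879],
       [  0.        , 394.89588741, 200.03489083],
       [  0.        ,   0.        ,   1.        ]]), 'k1': 0.001830887459412089, 'eye': array([ 1.06715783, -0.32850092,  0.81555959]), 'rotation': array([ 0.83162427,  0.44539452, -0.16423373, -0.28818757])}
{'clock': 0.1, 'joint_pos': array([1.20900860e+00, 2.41350250e-01, 3.85923564e-03, 1.33518080e+00,
       3.94643360e-05, 1.57079227e+00]), 'joint_vel': array([-0.00140904, -0.00355309,  0.00323699, -0.0011314 ,  0.0014229 ,
       -0.0007974 ]), 'tau': array([ 4.02729656e-04, -3.73138261e+01,  2.53009790e+01,  1.08623868e-02,
        8.06098910e-05, -9.30018558e-06]), 'eef_pos': array([0.17677663, 0.46714477, 0.24749575]), 'tool_rot': array([ 1.79906868e-01,  9.83683201e-01, -9.18890194e-04, -1.88120115e-04]), 'ft_force': array([-1.07994731,  0.38743289, -0.47114654]), 'ft_torque': array([-0.04970747,  0.00232405, -0.00675589]), 'grasp_force': 0.0, 'grip_width': 0.08551047893669012}
```

View pics/top1.png

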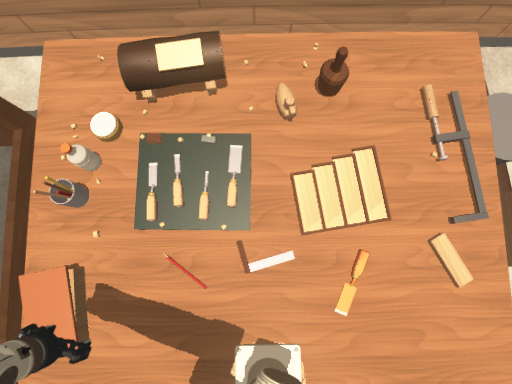

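View pics/scene1.png

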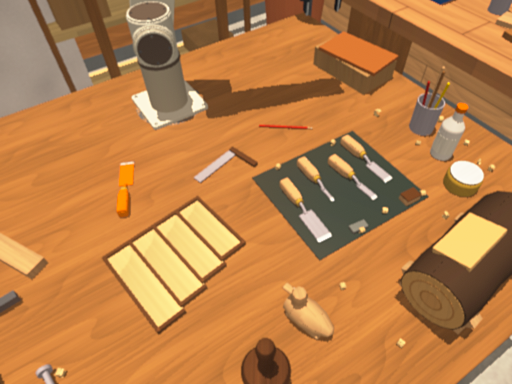

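```bash
sed -i "s/R=np.array(c\['rotation'\],float)/R=Rot.from_quat(c['rotation']).as_matrix()/; 1a from scipy.spatial.transform import Rotation as Rot" h.py
python3 - <<'E'
from h import *
p,d,c=snap('top')
np.save('top.npy',p)
h=cv2.cvtColor(p,cv2.COLOR_BGR2HSV)
cr=np.hstack([p[125:240,130:258]]);cv2.imwrite('pics/mat.png',cv2.resize(cr,None,fx=5,fy=5,interpolation=cv2.INTER_CUBIC))
cr=p[140:240,285:395];cv2.imwrite('pics/tray.png',cv2.resize(cr,None,fx=5,fy=5,interpolation=cv2.INTER_CUBIC))
sub=np.zeros(p.shape[:2],np.uint8);sub[136:228,140:248]=1
m=((p.max(2)>90)&(sub>0)).astype(np.uint8)
n,l,s,_=cv2.connectedComponentsWithStats(m)
for i in range(1,n):
    if s[i,4]<30: continue
    q=l==i
    wood=q&(h[...,1]>90); blade=q&(h[...,1]<=70)
    W=lambda k,z:world(np.argwhere(k)[:,::-1],z,c)[:,:2]
    print(s[i],wood.sum(),blade.sum())
    for nm,k,z in(('wood',wood,.022),('blade',blade,.006),):
        if k.sum()<8: continue
        w=W(k,z).astype(np.float32);r=cv2.minAreaRect(w*1000);print('  ',nm,w.mean(0).round(4),np.round(r[0],1),np.round(r[1],1),round(r[2],1))
# tray floors
sub[:]=0;sub[140:240,285:395]=1
m=((p[...,2]>190)&(p[...,1]>150)&(sub>0)).astype(np.uint8)
n,l,s,_=cv2.connectedComponentsWithStats(m)
for i in range(1,n):
    if s[i,4]<100: continue
    w=world(np.argwhere(l==i)[:,::-1],.006,c)[:,:2].astype(np.float32);r=cv2.minAreaRect(w*1000)
    print('bay',s[i],w.mean(0).round(4),np.round(r[0],1),np.round(r[1],1),round(r[2],1))
print('depth mat',d[220,150],d[170,150])
E
```

```text
[ 140  136  108   92 9793] 1246 8428
   wood [0.5527 0.2421] [587.6 236.7] [308.  286.4] 88.6
   blade [0.5921 0.2121] [590.2 221.1] [343.  291.6] 89.0
bay [ 353  149   35   72 1300] [ 0.5681 -0.3363] [ 569.6 -335.9] [225.2  61.3] 9.8
bay [ 332  156   34   68 1238] [ 0.5508 -0.2693] [ 551.2 -266.6] [209.8  64. ] 8.6
bay [ 312  164   32   64 1173] [ 0.5336 -0.2026] [ 533.7 -200.7] [195.2  64.2] 8.8
bay [ 293  173   30   59 1106] [ 0.516  -0.1368] [ 516.5 -136.9] [179.8  60.6] 8.7
bay [359 227  36   9 154] [ 0.42   -0.3579] [ 421.1 -345.7] [108.5  24.2] 85.4
depth mat 1.1193153 1.1627021
```

View pics/mat.png

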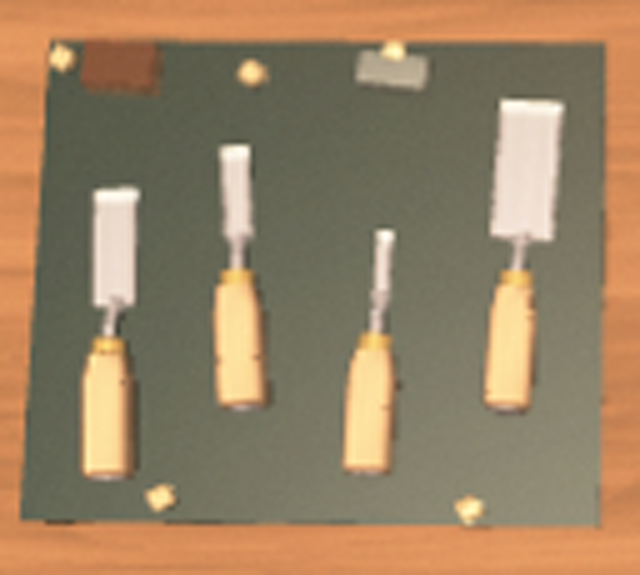

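View pics/tray.png

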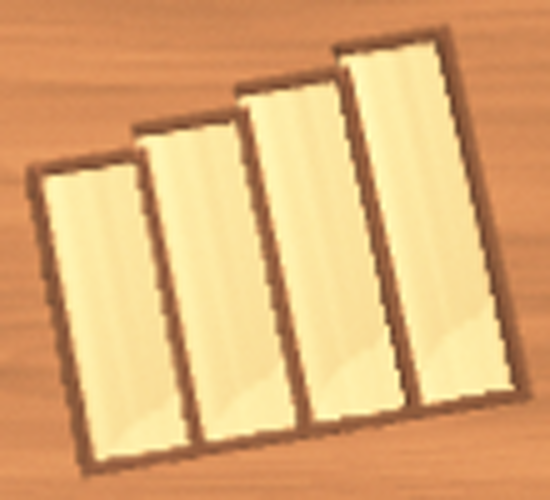

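```bash
cat > meas.py <<'E'
from h import *
L={'8':(45,117),'16':(60,132),'26':(75,147),'38':(90,162)}
def chisels(p,c,box):
    h=cv2.cvtColor(p,cv2.COLOR_BGR2HSV); x0,y0,x1,y1=box
    sub=np.zeros(p.shape[:2],bool);sub[y0:y1,x0:x1]=1
    out=[]
    def comps(m,mn):
        n,l,s,_=cv2.connectedComponentsWithStats((m&sub).astype(np.uint8))
        return [np.argwhere(l==i)[:,::-1] for i in range(1,n) if s[i,4]>=mn]
    wood=comps((p[...,2]>165)&(h[...,1]>75),60)
    blade=comps((p[...,2]>165)&(h[...,1]<60),12)
    return wood,blade
E
python3 - <<'E'
from meas import *
p=np.load('top.npy');c=imaging.get_calibration('top')
w,b=chisels(p,c,(137,136,250,228))
def d(k,z):
    q=world(k,z,c)[:,:2]*1000;r=cv2.minAreaRect(q.astype(np.float32));return np.array(r[0]),np.sort(r[1]),q.mean(0)
B=[d(k,.006) for k in b];
for x in B:print('blade',*[np.round(y,1) for y in x])
for k in w:
    a=d(k,.017);j=min(B,key=lambda x:np.hypot(*(x[0]-a[0])));v=j[0]-a[0]
    print('handle',k.mean(0).round(0),*[np.round(y,1) for y in a],'->blade',np.hypot(*v).round(1),np.degrees(np.arctan2(v[1],v[0])).round(2),j[1].round(1), np.degrees(np.arctan2(*(j[2]-a[2])[::-1])).round(2))
# tray fit
A=np.array([[-20,102],[-12.5,34],[-5,-34],[2.5,-102]]);Wd=np.array([[516.3,-136.9],[533.7,-201.7],[551,-268],[568.8,-336.1]])
M,_=cv2.estimateAffinePartial2D(A.astype(np.float32),Wd.astype(np.float32));yaw=np.degrees(np.arctan2(M[1,0],M[0,0]));print('tray',M,yaw,np.hypot(M[0,0],M[1,0]))
R=Rot.from_euler('z',yaw,degrees=True).as_matrix()[:2,:2];t=Wd.mean(0)-R@A.mean(0)
for y in(102,34,-34,-102):print(y,(R@[-60,y]+t).round(1))
E
```

```text
blade [725.3 173. ] [15.7 39.1] [725.1 172.8]
blade [649.5  88.5] [ 39.7 108.7] [656.4  87.8]
blade [640.3 271.1] [17.2 75.5] [645.2 271.8]
blade [606.  346.5] [25.6 93.1] [611.8 348.3]
blade [589.5 179.5] [10.  61.2] [592.7 179.5]
handle [138. 147.] [682.8 385.4] [ 22.5 107.9] [699.7 393.5] ->blade 86.1 -153.16 [25.6 93.1] -152.78
handle [177. 193.] [554.4 265.7] [27.9 85. ] [550.9 267.2] ->blade 86.1 3.62 [17.2 75.5] 2.82
handle [232. 193.] [548.1  98.2] [27.7 84.5] [546.5  98. ] ->blade 91.3 62.99 [10.  61.2] 60.46
handle [203. 206.] [511.1 185.2] [27.9 86.6] [508.9 185.2] ->blade 78.6 -4.14 [10.  61.2] -3.87
handle [150. 207.] [512.2 350.3] [24.9 84.5] [509.2 349.5] ->blade 93.8 -2.3 [25.6 93.1] -0.7
tray [[ 9.92600878e-01 -1.47580768e-01  5.51135255e+02]
 [ 1.47580768e-01  9.92600878e-01 -2.34383668e+02]] 8.456834208866656 1.003512125750643
102 [ 476.8 -142.3]
34 [ 486.8 -209.6]
-34 [ 496.8 -276.8]
-102 [ 506.8 -344.1]
```

>>> {"op": "apply_moves", "data": {
  "targets": [
    [[0.7,-0.59,-0.2,2.08,0.3],[0.7,-0.59,-0.2,2.08,0.3],[0.7,-0.59,-0.2,2.08,0.3],[0.7,-0.59,-0.2,2.08,0.3],[0.7,-0.59,-0.2,2.08,0.3],[0.7,-0.59,-0.2,2.08,0.3],[0.7,-0.59,-0.2,2.08,0.3],[0.7,-0.59,-0.2,2.08,0.3]]
  ]
}}

```text
clock: 0.82
eef_pos: [0.4019, 0.2774, 0.1838]
tool_rot: [0.035, 0.999, -0.0, -0.0]
ft_force: [0.2, 1.1, 0.0]
grip_width: 0.0556
grasp_force: 0.0
```

>>> {"op": "apply_moves", "data": {
  "targets": [
    [[0.55,-0.464,-0.5,0,0.3],[0.55,-0.464,-0.5,0,0.3],[0.55,-0.464,-0.5,0,0.3],[0.55,-0.464,-0.5,0,0.3],[0.55,-0.464,-0.5,0,0.3],[0,0,0,0,0.3]]
  ]
}}

```text
clock: 1.32
eef_pos: [0.5119, 0.1819, 0.0798]
tool_rot: [0.038, 0.999, -0.002, -0.002]
ft_force: [-0.6, 0.6, -0.4]
grip_width: 0.0554
grasp_force: 0.0
```

```bash
python3 - <<'E'
from h import *
o=get_obs();print(o['eef_pos'],o['joint_pos'])
a,_,_=snap('top');b,_,_=snap('scene')
f=lambda p:cv2.resize(p,(400,300),interpolation=cv2.INTER_CUBIC)
cv2.imwrite('pics/a.png',np.hstack([f(a[120:240,130:290]),f(b[80:260,220:460])]))
E
```

```text
[0.51186381 0.18190558 0.07982859] [ 0.34247311  0.45859866 -0.14417734  0.97346257 -0.00192354  0.41919185]
```

View pics/a.png

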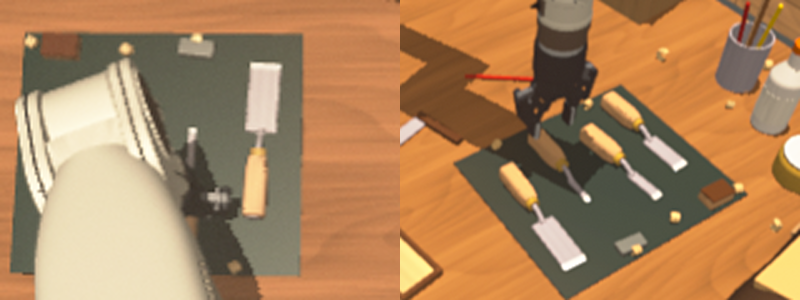

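>>> {"op": "apply_moves", "data": {
  "targets": [
    [[0,0.03,-0.35,0,0.3],[0,0.03,-0.35,0,0.3],[0,0,-0.3,0,0.3],[0,0,-0.2,0,0.3],[0,0,-0.08,0,0.3],[0,0,0,0,0.3],[0,0,0,0,0.3]]
  ]
}}

```text
clock: 2.0
eef_pos: [0.5111, 0.189, 0.0338]
tool_rot: [0.035, 0.999, 0.0, 0.0]
ft_force: [-0.5, -0.4, 0.3]
grip_width: 0.0554
grasp_force: 0.0
```

>>> {"op": "apply_moves", "data": {
  "targets": [
    [[0,-0.08,-0.15,0,0.3],[0,0,0,0,0.3]]
  ]
}}

```text
clock: 2.17
eef_pos: [0.5109, 0.1849, 0.027]
tool_rot: [0.036, 0.999, -0.0, 0.0]
ft_force: [-0.3, -1.1, -0.2]
grip_width: 0.055
grasp_force: 0.0
```

Close.

>>> {"op": "apply_moves", "data": {
  "targets": [
    [[0,0,0,0,-1],[0,0,0,0,-1],[0,0,0,0,-1],[0,0,0,0,-1],[0,0,0,0,-1],[0,0,0,0,-1]]
  ]
}}

```text
clock: 2.67
eef_pos: [0.5115, 0.1853, 0.0276]
tool_rot: [0.036, 0.999, 0.0, 0.001]
ft_force: [-0.3, 0.8, 4.5]
grip_width: 0.0265
grasp_force: 60.6
```

>>> {"op": "apply_moves", "data": {
  "targets": [
    [[0,0,0.2,0,-1],[0,0,0.4,0,-1],[0,0,0.6,0,-1],[0,0,0.6,0,-1],[0,0,0.4,0,-1],[-0.06,-0.4,0,1.2,-1],[-0.06,-0.7,0,1.2,-1],[-0.06,-0.8,0,1.2,-1]]
  ]
}}

```text
clock: 3.33
eef_pos: [0.5038, 0.1096, 0.1157]
tool_rot: [0.002, 1.0, 0.0, 0.0]
ft_force: [0.6, 0.5, -0.9]
grip_width: 0.0268
grasp_force: 60.0
```

>>> {"op": "apply_moves", "data": {
  "targets": [
    [[-0.06,-0.9,0,1.2,-1],[-0.06,-0.9,0,1.2,-1],[-0.06,-0.9,0,1.2,-1],[-0.06,-0.9,0,1.2,-1],[-0.06,-0.9,0,1.2,-1],[-0.06,-0.9,0,1.2,-1],[-0.06,-0.6,0,1.2,-1],[-0.06,-0.2,0,0.6,-1]]
  ]
}}

```text
clock: 4.0
eef_pos: [0.4841, -0.1423, 0.1153]
tool_rot: [-0.072, 0.997, -0.001, -0.0]
ft_force: [0.1, 0.8, 0.3]
grip_width: 0.0264
grasp_force: 60.0
```

```bash
python3 - <<'E'
from h import *
o=get_obs();print(o['eef_pos'],o['joint_pos'],o['tool_rot'],o['grip_width'])
b,_,_=snap('scene');o=get_obs();print(o['eef_pos'])
cv2.imwrite('pics/b.png',cv2.resize(b[60:340,80:380],(640,600),interpolation=cv2.INTER_CUBIC))
E
```

```text
[ 0.48410171 -0.14234239  0.11531067] [-0.28527794  0.3486952  -0.21122804  1.0104419  -0.00122682 -0.43017029] [-7.23826730e-02  9.97376722e-01 -6.50068983e-04 -1.28339753e-05] 0.026407897102144598
[ 0.48360869 -0.14219119  0.11518427]
```

View pics/b.png

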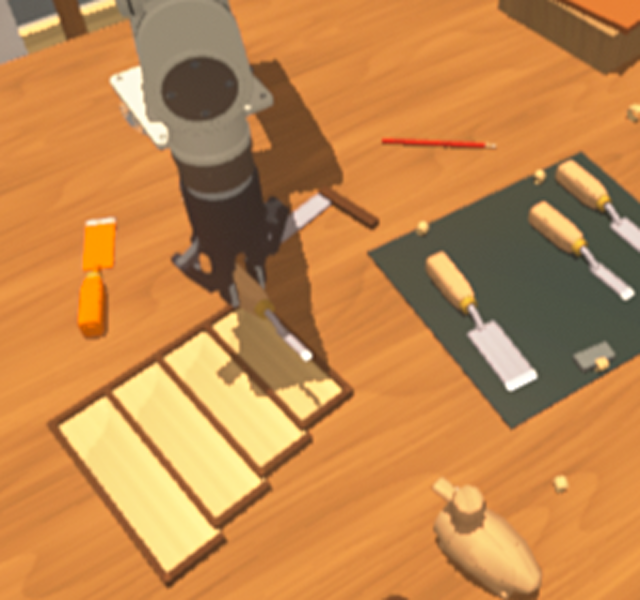

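>>> {"op": "apply_moves", "data": {
  "targets": [
    [[0.02,0.02,-0.4,0,-1],[0,0,-0.5,0,-1],[0,0,-0.5,0,-1],[0,0,-0.35,0,-1],[0,0,-0.15,0,-1],[0,0,-0.08,0,-1],[0,0,0,0,-1],[0,0,0,0,-1]]
  ]
}}

```text
clock: 4.72
eef_pos: [0.486, -0.1378, 0.0366]
tool_rot: [-0.074, 0.997, -0.0, 0.001]
ft_force: [0.3, -0.4, -0.5]
grip_width: 0.0266
grasp_force: 60.0
```

>>> {"op": "apply_moves", "data": {
  "targets": [
    [[0,0,-0.05,0,-1],[0,0,0,0,-1]]
  ]
}}

```text
clock: 4.88
eef_pos: [0.486, -0.1381, 0.0346]
tool_rot: [-0.074, 0.997, -0.0, 0.001]
ft_force: [-1.2, -0.8, -0.4]
grip_width: 0.0263
grasp_force: 60.0
```

>>> {"op": "apply_moves", "data": {
  "targets": [
    [[0,-0.07,-0.05,0,-1],[0,0,-0.03,0,-1],[0,0,0,0,-1]]
  ]
}}

```text
clock: 5.13
eef_pos: [0.4853, -0.141, 0.0307]
tool_rot: [-0.074, 0.997, -0.0, 0.0]
ft_force: [-0.2, -0.3, -0.7]
grip_width: 0.0265
grasp_force: 60.0
```

>>> {"op": "apply_moves", "data": {
  "targets": [
    [[0,0,-0.025,0,-1],[0,0,0,0,-1]]
  ]
}}

```text
clock: 5.3
eef_pos: [0.4853, -0.1409, 0.0306]
tool_rot: [-0.074, 0.997, -0.0, 0.0]
ft_force: [-3.0, 0.1, 6.5]
grip_width: 0.0264
grasp_force: 60.9
```

>>> {"op": "apply_moves", "data": {
  "targets": [
    [[0,0,0,0,-0.2],[0,0,0,0,-0.1],[0,0,0,0,-0.1],[0,0,0,0,-0.1],[0,0,0.1,0,-0.1],[0,0,0.4,0,-0.1],[0,0,0.8,0,0],[0,0,0.8,0,0.3]]
  ]
}}

```text
clock: 5.97
eef_pos: [0.484, -0.1403, 0.1136]
tool_rot: [-0.074, 0.997, 0.001, -0.002]
ft_force: [0.3, -0.4, -0.5]
grip_width: 0.0535
grasp_force: 0.0
```

>>> {"op": "apply_moves", "data": {
  "targets": [
    [[0.15,0.5,0,-0.6,0.3],[0.15,0.9,0,-0.6,0.3],[0.15,0.95,0,-0.6,0.3],[0.15,0.95,0,-0.6,0.3],[0.15,0.95,0,-0.6,0.3],[0.15,0.95,0,-0.6,0.3],[0.15,0.95,0,-0.6,0.3],[0.15,0.95,0,-0.6,0.3]]
  ]
}}

```text
clock: 6.63
eef_pos: [0.5334, 0.1452, 0.114]
tool_rot: [-0.032, 0.999, -0.0, 0.0]
ft_force: [0.1, -0.2, 0.4]
grip_width: 0.0556
grasp_force: 0.0
```

>>> {"op": "apply_moves", "data": {
  "targets": [
    [[0.15,0.95,0,0,0.3],[0.15,0.9,0,0,0.3],[0.15,0.7,-0.2,0,0.3],[0.14,0.5,-0.4,0,0.3],[0,0,-0.3,0,0.3],[0,0,0,0,0.3],[0,0,0,0,0.3]]
  ]
}}

```text
clock: 7.22
eef_pos: [0.5559, 0.2649, 0.0768]
tool_rot: [-0.033, 0.999, -0.001, -0.001]
ft_force: [0.2, -0.1, -0.7]
grip_width: 0.0554
grasp_force: 0.0
```

>>> {"op": "apply_moves", "data": {
  "targets": [
    [[0,0.03,-0.35,0,0.3],[0,0,-0.35,0,0.3],[0,0,-0.25,0,0.3],[0,0,-0.15,0,0.3],[0,0,-0.08,0,0.3],[0,0,0,0,0.3],[0,0,0,0,0.3]]
  ]
}}

```text
clock: 7.8
eef_pos: [0.5574, 0.2663, 0.0311]
tool_rot: [-0.032, 0.999, 0.0, 0.0]
ft_force: [-0.1, -0.1, -0.3]
grip_width: 0.0555
grasp_force: 0.0
```

>>> {"op": "apply_moves", "data": {
  "targets": [
    [[-0.03,0,-0.08,0,0.3],[0,0,0,0,0.3],[0,0,0,0,-1],[0,0,0,0,-1],[0,0,0,0,-1],[0,0,0,0,-1],[0,0,0,0,-1],[0,0,0,0,-1]]
  ]
}}

```text
clock: 8.47
eef_pos: [0.5562, 0.2667, 0.0279]
tool_rot: [-0.032, 0.999, 0.0, 0.001]
ft_force: [-0.1, 0.1, 3.5]
grip_width: 0.0263
grasp_force: 61.6
```

>>> {"op": "apply_moves", "data": {
  "targets": [
    [[0,0,0.2,0,-1],[0,0,0.4,0,-1],[0,0,0.6,0,-1],[0,0,0.6,0,-1],[0,0,0.4,0,-1],[-0.1,-0.4,0,0.5,-1],[-0.1,-0.7,0,0.5,-1],[-0.1,-0.9,0,0.5,-1]]
  ]
}}

```text
clock: 9.13
eef_pos: [0.5437, 0.1874, 0.1158]
tool_rot: [-0.048, 0.999, 0.0, 0.001]
ft_force: [0.3, -1.3, -0.8]
grip_width: 0.0264
grasp_force: 61.0
```

>>> {"op": "apply_moves", "data": {
  "targets": [
    [[-0.12,-0.95,0,0.5,-1],[-0.12,-0.95,0,0.5,-1],[-0.12,-0.95,0,0.5,-1],[-0.12,-0.95,0,0.5,-1],[-0.12,-0.95,0,0.5,-1],[-0.12,-0.95,0,0.5,-1],[-0.12,-0.95,0,0.4,-1],[-0.12,-0.95,0,0,-1]]
  ]
}}

```text
clock: 9.8
eef_pos: [0.5045, -0.1193, 0.1155]
tool_rot: [-0.075, 0.997, 0.0, -0.0]
ft_force: [0.7, -0.3, -1.2]
grip_width: 0.0266
grasp_force: 61.0
```

>>> {"op": "apply_moves", "data": {
  "targets": [
    [[-0.12,-0.9,0,0,-1],[-0.12,-0.7,0,0,-1],[-0.02,-0.5,0,0,-1],[0,-0.18,0,0,-1],[0,0,0,0,-1],[0,0,0,0,-1]]
  ]
}}

```text
clock: 10.3
eef_pos: [0.4947, -0.2084, 0.1152]
tool_rot: [-0.075, 0.997, 0.0, -0.0]
ft_force: [0.7, -0.0, -1.1]
grip_width: 0.0264
grasp_force: 61.0
```

>>> {"op": "apply_moves", "data": {
  "targets": [
    [[0.02,0,-0.4,0,-1],[0,0,-0.5,0,-1],[0,0,-0.5,0,-1],[0,0,-0.35,0,-1],[0,0,-0.15,0,-1],[0,0,-0.1,0,-1],[0,0,0,0,-1],[0,0,0,0,-1]]
  ]
}}

```text
clock: 10.97
eef_pos: [0.4965, -0.2083, 0.036]
tool_rot: [-0.076, 0.997, -0.0, 0.0]
ft_force: [0.2, -0.8, -0.2]
grip_width: 0.0261
grasp_force: 61.0
```

>>> {"op": "apply_moves", "data": {
  "targets": [
    [[0,0,-0.05,0,-1],[0,0,-0.03,0,-1],[0,0,0,0,-1]]
  ]
}}

```text
clock: 11.22
eef_pos: [0.4961, -0.2089, 0.0325]
tool_rot: [-0.075, 0.997, -0.0, 0.0]
ft_force: [-0.6, 0.1, -0.9]
grip_width: 0.0262
grasp_force: 61.0
```

>>> {"op": "apply_moves", "data": {
  "targets": [
    [[0,0,-0.03,0,-1],[0,0,-0.01,0,-1],[0,0,0,0,-1]]
  ]
}}

```text
clock: 11.47
eef_pos: [0.4959, -0.2089, 0.0309]
tool_rot: [-0.075, 0.997, -0.0, 0.0]
ft_force: [-0.8, -0.0, 2.0]
grip_width: 0.0263
grasp_force: 61.3
```

>>> {"op": "apply_moves", "data": {
  "targets": [
    [[0,0,-0.015,0,-1],[0,0,0,0,-1]]
  ]
}}

```text
clock: 11.63
eef_pos: [0.4959, -0.2089, 0.0308]
tool_rot: [-0.075, 0.997, -0.0, 0.0]
ft_force: [-2.6, 0.4, 6.2]
grip_width: 0.026
grasp_force: 61.9
```

>>> {"op": "apply_moves", "data": {
  "targets": [
    [[0,0,0,0,-0.2],[0,0,0,0,-0.1],[0,0,0,0,-0.1],[0,0,0,0,-0.1],[0,0,0.1,0,-0.1],[0,0,0.4,0,-0.1],[0,0,0.8,0,0],[0,0,0.8,0,0.3]]
  ]
}}

```text
clock: 12.3
eef_pos: [0.4944, -0.2082, 0.1136]
tool_rot: [-0.075, 0.997, 0.001, -0.002]
ft_force: [1.2, -0.5, 0.6]
grip_width: 0.0534
grasp_force: 0.0
```

>>> {"op": "apply_moves", "data": {
  "targets": [
    [[0.04,0.4,0,-0.7,0.3],[0.04,0.8,0,-0.7,0.3],[0.04,0.95,0,-0.7,0.3],[0.04,0.95,0,-0.7,0.3],[0.04,0.95,0,-0.7,0.3],[0.04,0.95,0,-0.7,0.3],[0.04,0.95,0,-0.7,0.3],[0.04,0.95,0,-0.7,0.3]]
  ]
}}

```text
clock: 12.97
eef_pos: [0.5084, 0.069, 0.1143]
tool_rot: [-0.026, 1.0, 0.0, 0.0]
ft_force: [0.6, 0.3, 0.0]
grip_width: 0.0553
grasp_force: 0.0
```

>>> {"op": "apply_moves", "data": {
  "targets": [
    [[0.04,0.95,0,-0.7,0.3],[0.04,0.95,0,-0.7,0.3],[0.04,0.95,0,-0.7,0.3],[0.04,0.95,0,-0.7,0.3],[0.04,0.95,0,-0.7,0.3],[0.01,0.95,0,-0.7,0.3],[0,0.9,0,-0.7,0.3],[0,0.45,0,-0.4,0.3]]
  ]
}}

```text
clock: 13.63
eef_pos: [0.5165, 0.3538, 0.1141]
tool_rot: [0.018, 1.0, 0.001, 0.0]
ft_force: [0.5, -0.0, 0.1]
grip_width: 0.0555
grasp_force: 0.0
```

>>> {"op": "apply_moves", "data": {
  "targets": [
    [[0,0,-0.3,0,0.3],[0,0,-0.4,0,0.3],[0,0,-0.2,0,0.3],[0,0,0,0,0.3],[0,0,0,0,0.3]]
  ]
}}

```text
clock: 14.05
eef_pos: [0.5166, 0.3486, 0.0774]
tool_rot: [0.02, 1.0, -0.001, -0.001]
ft_force: [-0.1, 0.3, 1.9]
grip_width: 0.0554
grasp_force: 0.0
```

>>> {"op": "apply_moves", "data": {
  "targets": [
    [[-0.02,0.02,-0.35,0,0.3],[0,0,-0.35,0,0.3],[0,0,-0.25,0,0.3],[0,0,-0.15,0,0.3],[0,0,-0.08,0,0.3],[0,0,0,0,0.3],[0,0,0,0,0.3]]
  ]
}}

```text
clock: 14.63
eef_pos: [0.5165, 0.3501, 0.0312]
tool_rot: [0.02, 1.0, 0.0, 0.0]
ft_force: [-0.2, -0.2, 0.4]
grip_width: 0.0555
grasp_force: 0.0
```

>>> {"op": "apply_moves", "data": {
  "targets": [
    [[0,0,-0.08,0,0.3],[0,0,0,0,0.3],[0,0,0,0,-1],[0,0,0,0,-1],[0,0,0,0,-1],[0,0,0,0,-1],[0,0,0,0,-1],[0,0,0,0,-1]]
  ]
}}

```text
clock: 15.3
eef_pos: [0.5166, 0.3504, 0.0281]
tool_rot: [0.02, 1.0, 0.0, 0.001]
ft_force: [-0.2, 0.5, 3.8]
grip_width: 0.0265
grasp_force: 59.2
```

>>> {"op": "apply_moves", "data": {
  "targets": [
    [[0,0,0.2,0,-1],[0,0,0.4,0,-1],[0,0,0.6,0,-1],[0,0,0.6,0,-1],[0,0,0.4,0,-1],[0,-0.4,0,0.7,-1],[0,-0.7,0,0.7,-1],[0,-0.9,0,0.7,-1]]
  ]
}}

```text
clock: 15.97
eef_pos: [0.516, 0.271, 0.1158]
tool_rot: [-0.0, 1.0, 0.0, 0.0]
ft_force: [1.0, -0.6, -1.6]
grip_width: 0.0263
grasp_force: 58.6
```

>>> {"op": "apply_moves", "data": {
  "targets": [
    [[-0.03,-0.95,0,0.7,-1],[-0.03,-0.95,0,0.7,-1],[-0.03,-0.95,0,0.7,-1],[-0.03,-0.95,0,0.7,-1],[-0.03,-0.95,0,0.7,-1],[-0.03,-0.95,0,0.7,-1],[-0.03,-0.95,0,0.7,-1],[-0.03,-0.95,0,0.7,-1]]
  ]
}}

```text
clock: 16.63
eef_pos: [0.5057, -0.0357, 0.1156]
tool_rot: [-0.048, 0.999, -0.0, -0.0]
ft_force: [0.1, -0.4, -1.6]
grip_width: 0.0265
grasp_force: 58.6
```

>>> {"op": "apply_moves", "data": {
  "targets": [
    [[0,-0.95,0,0.7,-1],[0,-0.95,0,0.7,-1],[0,-0.95,0,0.7,-1],[0,-0.95,0,0.6,-1],[0,-0.95,0,0.4,-1],[0,-0.8,0,0,-1],[0,-0.49,0,0,-1],[0,0,0,0,-1]]
  ]
}}

```text
clock: 17.3
eef_pos: [0.5059, -0.28, 0.1153]
tool_rot: [-0.071, 0.997, -0.001, -0.0]
ft_force: [0.8, 0.4, -0.8]
grip_width: 0.0262
grasp_force: 58.7
```

```bash
python3 - <<'E'
from h import *
b,_,_=snap('scene');o=get_obs();print(o['eef_pos'],o['tool_rot'])
cv2.imwrite('pics/c.png',cv2.resize(b[60:340,80:380],(640,600),interpolation=cv2.INTER_CUBIC))
E
```

```text
[ 0.50579225 -0.27766888  0.11512574] [-7.22424324e-02  9.97387026e-01  1.28133351e-04 -3.66390704e-04]
```

View pics/c.png

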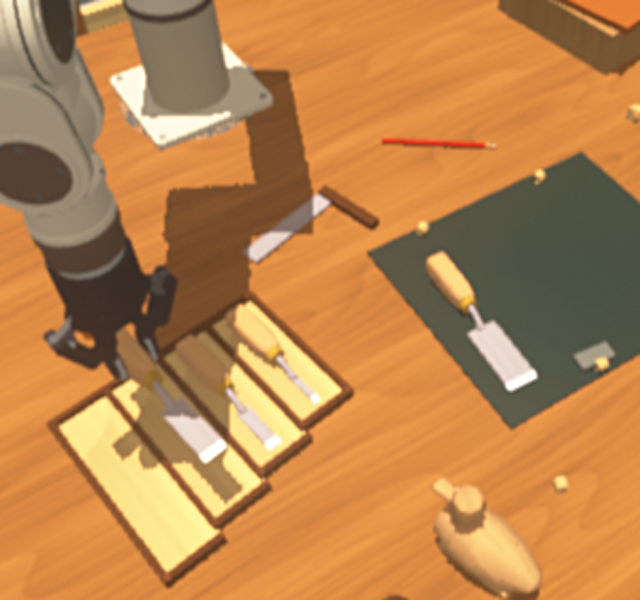

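8 and 16 lie in their bays (crop px ~(280,350) and (230,390)); 26 hovers, level, above the third bay.

>>> {"op": "apply_moves", "data": {
  "targets": [
    [[0.02,0.04,-0.4,0,-1],[0,0,-0.5,0,-1],[0,0,-0.5,0,-1],[0,0,-0.35,0,-1],[0,0,-0.15,0,-1],[0,0,-0.1,0,-1],[0,0,0,0,-1],[0,0,0,0,-1]]
  ]
}}

```text
clock: 18.02
eef_pos: [0.5079, -0.2737, 0.0362]
tool_rot: [-0.074, 0.997, -0.0, 0.0]
ft_force: [0.1, -0.2, -1.7]
grip_width: 0.0265
grasp_force: 58.7
```

>>> {"op": "apply_moves", "data": {
  "targets": [
    [[0,0,-0.05,0,-1],[0,0,-0.03,0,-1],[0,0,0,0,-1]]
  ]
}}

```text
clock: 18.27
eef_pos: [0.5076, -0.2741, 0.0328]
tool_rot: [-0.074, 0.997, -0.0, 0.0]
ft_force: [0.0, 0.1, -1.3]
grip_width: 0.0267
grasp_force: 58.7
```

>>> {"op": "apply_moves", "data": {
  "targets": [
    [[0,0,-0.03,0,-1],[0,0,-0.01,0,-1],[0,0,0,0,-1]]
  ]
}}

```text
clock: 18.52
eef_pos: [0.5076, -0.2741, 0.0311]
tool_rot: [-0.074, 0.997, -0.0, 0.0]
ft_force: [-0.7, 0.6, 0.8]
grip_width: 0.0266
grasp_force: 59.0
```

>>> {"op": "apply_moves", "data": {
  "targets": [
    [[0,0,-0.02,0,-1],[0,0,0,0,-1]]
  ]
}}

```text
clock: 18.68
eef_pos: [0.5076, -0.2741, 0.0311]
tool_rot: [-0.074, 0.997, -0.0, 0.0]
ft_force: [-2.5, 0.9, 6.4]
grip_width: 0.0267
grasp_force: 59.6
```

>>> {"op": "apply_moves", "data": {
  "targets": [
    [[0,0,0,0,-0.2],[0,0,0,0,-0.1],[0,0,0,0,-0.1],[0,0,0,0,-0.1],[0,0,0.1,0,-0.1],[0,0,0.4,0,-0.1],[0,0,0.8,0,0],[0,0,0.8,0,0.3]]
  ]
}}

```text
clock: 19.35
eef_pos: [0.5061, -0.2733, 0.1135]
tool_rot: [-0.074, 0.997, 0.001, -0.002]
ft_force: [1.2, -1.1, 0.4]
grip_width: 0.0535
grasp_force: 0.0
```

>>> {"op": "apply_moves", "data": {
  "targets": [
    [[0.11,0.4,0,-1.27,0.3],[0.11,0.8,0,-1.27,0.3],[0.11,0.95,0,-1.27,0.3],[0.11,0.95,0,-1.27,0.3],[0.11,0.95,0,-1.27,0.3],[0.11,0.95,0,-1.27,0.3],[0.11,0.95,0,-1.27,0.3],[0.11,0.95,0,-1.27,0.3]]
  ]
}}

```text
clock: 20.02
eef_pos: [0.5426, 0.0038, 0.1143]
tool_rot: [0.015, 1.0, 0.0, 0.0]
ft_force: [1.7, -0.2, -0.8]
grip_width: 0.0556
grasp_force: 0.0
```

>>> {"op": "apply_moves", "data": {
  "targets": [
    [[0.11,0.95,0,-1.27,0.3],[0.11,0.9,0,-1.27,0.3],[0.11,0.51,-0.2,-1.27,0.3],[0,0,-0.4,0,0.3],[0,0,-0.3,0,0.3],[0,0,0,0,0.3],[0,0,0,0,0.3]]
  ]
}}

```text
clock: 20.6
eef_pos: [0.555, 0.0965, 0.0774]
tool_rot: [0.047, 0.999, -0.0, -0.001]
ft_force: [-0.2, 0.1, 0.6]
grip_width: 0.0554
grasp_force: 0.0
```

>>> {"op": "apply_moves", "data": {
  "targets": [
    [[0,0,-0.35,0,0.3],[0,0,-0.35,0,0.3],[0,0,-0.25,0,0.3],[0,0,-0.15,0,0.3],[0,0,-0.08,0,0.3],[0,0,0,0,0.3],[0,0,0,0,0.3]]
  ]
}}

```text
clock: 21.18
eef_pos: [0.5561, 0.0963, 0.0312]
tool_rot: [0.048, 0.999, 0.0, 0.0]
ft_force: [0.2, -0.0, -0.5]
grip_width: 0.0555
grasp_force: 0.0
```

>>> {"op": "apply_moves", "data": {
  "targets": [
    [[0,0.02,-0.08,0,0.3],[0,0,0,0,0.3],[0,0,0,0,-1],[0,0,0,0,-1],[0,0,0,0,-1],[0,0,0,0,-1],[0,0,0,0,-1],[0,0,0,0,-1]]
  ]
}}

```text
clock: 21.85
eef_pos: [0.5561, 0.0974, 0.0281]
tool_rot: [0.048, 0.999, 0.0, 0.0]
ft_force: [-0.5, 0.1, 4.1]
grip_width: 0.0263
grasp_force: 60.4
```

>>> {"op": "apply_moves", "data": {
  "targets": [
    [[0,0,0.15,0,-1],[0,0,0.3,0,-1],[0,0,0.5,0,-1],[0,0,0.6,0,-1],[0,0,0.4,0,-1],[0,-0.4,0.25,1.27,-1],[0,-0.7,0,1.27,-1],[-0.1,-0.9,0,1.27,-1]]
  ]
}}

```text
clock: 22.52
eef_pos: [0.5528, 0.0181, 0.1165]
tool_rot: [0.012, 1.0, 0.0, 0.001]
ft_force: [0.4, -0.7, -1.7]
grip_width: 0.0265
grasp_force: 59.7
```

>>> {"op": "apply_moves", "data": {
  "targets": [
    [[-0.1,-0.95,0,1.27,-1],[-0.1,-0.95,0,1.27,-1],[-0.1,-0.95,0,1.27,-1],[-0.1,-0.95,0,1.27,-1],[-0.1,-0.95,0,1.27,-1],[-0.1,-0.95,0,1.27,-1],[-0.1,-0.95,0,1.27,-1],[-0.1,-0.95,0,1.3,-1]]
  ]
}}

```text
clock: 23.18
eef_pos: [0.5186, -0.2884, 0.1151]
tool_rot: [-0.075, 0.997, 0.0, -0.001]
ft_force: [-0.2, 0.4, -1.1]
grip_width: 0.0264
grasp_force: 59.7
```

>>> {"op": "apply_moves", "data": {
  "targets": [
    [[0,-0.8,0,0,-1],[0,-0.45,0,0,-1],[0,-0.14,0,0,-1],[0,0,0,0,-1],[0,0,0,0,-1]]
  ]
}}

```text
clock: 23.6
eef_pos: [0.5192, -0.3415, 0.1148]
tool_rot: [-0.074, 0.997, 0.001, -0.001]
ft_force: [-0.6, 0.5, -1.3]
grip_width: 0.0267
grasp_force: 59.7
```

```bash
python3 - <<'E'
from h import *
b,_,_=snap('scene');o=get_obs();print(o['eef_pos'],o['tool_rot'])
cv2.imwrite('pics/d.png',cv2.resize(b[60:340,80:380],(640,600),interpolation=cv2.INTER_CUBIC))
E
```

```text
[ 0.51945558 -0.3409417   0.11500509] [-7.49562832e-02  9.97186336e-01  7.64399351e-04 -6.18752325e-04]
```

View pics/d.png

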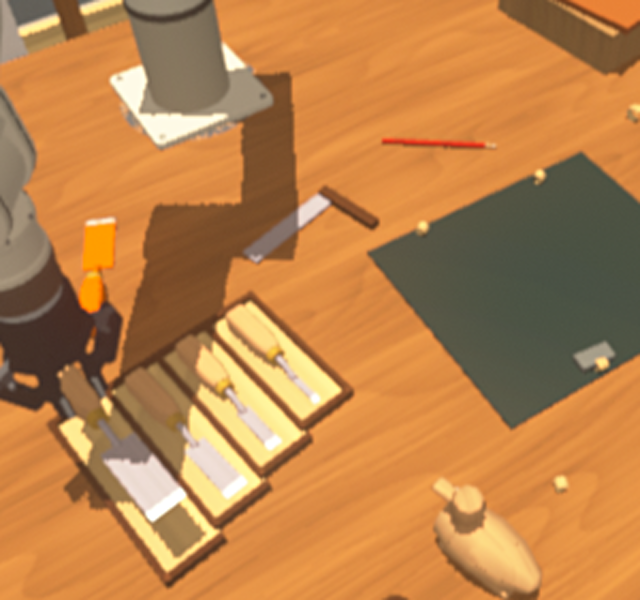

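Three lie in place; 38 is held level over the longest bay.

>>> {"op": "apply_moves", "data": {
  "targets": [
    [[0.02,-0.04,-0.4,0,-1],[0,0,-0.5,0,-1],[0,0,-0.5,0,-1],[0,0,-0.35,0,-1],[0,0,-0.15,0,-1],[0,0,-0.08,0,-1],[0,0,0,0,-1],[0,0,0,0,-1]]
  ]
}}

```text
clock: 24.32
eef_pos: [0.5213, -0.3437, 0.0372]
tool_rot: [-0.075, 0.997, -0.0, 0.001]
ft_force: [0.3, 0.1, -1.6]
grip_width: 0.0262
grasp_force: 59.8
```

>>> {"op": "apply_moves", "data": {
  "targets": [
    [[0,0,-0.05,0,-1],[0,0,-0.03,0,-1],[0,0,0,0,-1]]
  ]
}}

```text
clock: 24.57
eef_pos: [0.5208, -0.3441, 0.0336]
tool_rot: [-0.074, 0.997, -0.0, 0.0]
ft_force: [0.3, 0.1, -1.1]
grip_width: 0.0263
grasp_force: 59.8
```

>>> {"op": "apply_moves", "data": {
  "targets": [
    [[0,0,-0.03,0,-1],[0,0,-0.02,0,-1],[0,0,0,0,-1]]
  ]
}}

```text
clock: 24.82
eef_pos: [0.5207, -0.3441, 0.0312]
tool_rot: [-0.074, 0.997, -0.0, 0.0]
ft_force: [-0.1, 0.1, 0.1]
grip_width: 0.0266
grasp_force: 59.8
```

>>> {"op": "apply_moves", "data": {
  "targets": [
    [[0,0,-0.025,0,-1],[0,0,0,0,-1]]
  ]
}}

```text
clock: 24.98
eef_pos: [0.5207, -0.3442, 0.0311]
tool_rot: [-0.074, 0.997, -0.0, 0.0]
ft_force: [-1.2, 0.3, 5.0]
grip_width: 0.0264
grasp_force: 60.4
```

>>> {"op": "apply_moves", "data": {
  "targets": [
    [[0,0,0,0,-0.2],[0,0,0,0,-0.1],[0,0,0,0,-0.1],[0,0,0,0,-0.1],[0,0,0.1,0,-0.1],[0,0,0.4,0,-0.1],[0,0,0.8,0,0],[0,0,0.8,0,0.3]]
  ]
}}

```text
clock: 25.65
eef_pos: [0.5194, -0.3431, 0.1135]
tool_rot: [-0.074, 0.997, 0.001, -0.002]
ft_force: [0.4, -0.4, -0.2]
grip_width: 0.0537
grasp_force: 0.0
```

>>> {"op": "apply_moves", "data": {
  "targets": [
    [[0,0.5,0.6,0,0.3],[0,0.8,0.5,0,0.3],[-0.3,0.9,0.2,0,0.3],[-0.3,0.9,0,0,0.3],[-0.3,0.9,0,0,0.3],[-0.3,0.9,0,0,0.3],[-0.3,0.9,0,0,0.3],[-0.3,0.9,0,0,0.3]]
  ]
}}

```text
clock: 26.32
eef_pos: [0.4478, -0.0745, 0.1665]
tool_rot: [-0.074, 0.997, -0.0, 0.0]
ft_force: [0.7, -0.2, -0.2]
grip_width: 0.0556
grasp_force: 0.0
```

>>> {"op": "apply_moves", "data": {
  "targets": [
    [[-0.3,0.9,0,0,0.3],[-0.3,0.9,0,0,0.3],[-0.3,0.9,0,0,0.3],[-0.2,0.5,0,0,0.3],[0,0,0,0,0.3],[0,0,0,0,0.3]]
  ]
}}

```text
clock: 26.82
eef_pos: [0.4045, 0.0529, 0.1666]
tool_rot: [-0.076, 0.997, -0.0, 0.001]
ft_force: [-0.2, -0.6, 0.1]
grip_width: 0.0558
grasp_force: 0.0
```

```bash
python3 - <<'E'
from meas import *
p,_,c=snap('top');b,_,_=snap('scene')
f=lambda p:cv2.resize(p,(400,400),interpolation=cv2.INTER_CUBIC)
cv2.imwrite('pics/e.png',np.hstack([f(p[135:245,285:395]),f(b[190:340,90:240])]))
R=Rot.from_euler('z',8.46,degrees=True).as_matrix()[:2,:2]
t=np.array([476.8,-142.3])-R@[-60,102]
h=cv2.cvtColor(p,cv2.COLOR_BGR2HSV)
sub=np.zeros(p.shape[:2],bool);sub[135:245,285:395]=1
n,l,s,_=cv2.connectedComponentsWithStats((sub&(h[...,1]<60)&(p[...,2]>130)).astype(np.uint8))
for i in range(1,n):
    if s[i,4]<10: continue
    q=(world(np.argwhere(l==i)[:,::-1],.009,c)[:,:2]*1000-t)@R
    print('blade local min/max/mean',q.min(0).round(1),q.max(0).round(1),q.mean(0).round(1))
E
```

```text
blade local min/max/mean [  -6.9 -124. ] [101.3 -85.3] [  55.2 -104.7]
blade local min/max/mean [ -7.3 -44.3] [ 86.8 -17.4] [ 47.3 -31. ]
blade local min/max/mean [ 7.8 25.6] [70.3 39.8] [41.4 32.6]
blade local min/max/mean [-6.  98.3] [ 58.2 105.9] [ 31.2 101.6]
```

View pics/e.png

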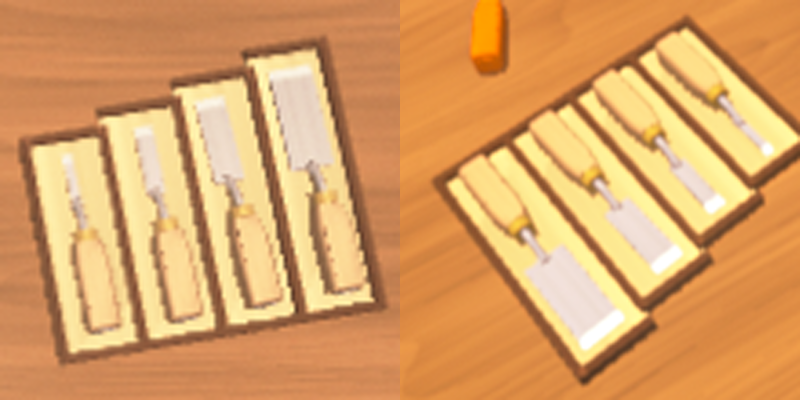

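All four lie flat in the right bays. The tips measure at 58, 70, 87 and 101 mm, against 57, 72, 87 and 102 mm wanted.

```bash
python3 -c "
from workcell import order
print(order.job_done())"
```

```text
the job is handed in; nothing more can be done
None
```

All four chisels lie flat in the tray, narrowest in the shortest bay to widest in the longest, handles at the straight edge; the honing block and slip stone were not touched, and the job was handed in at about 27 s.

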